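# Switch on the push lights, largest first

### The job

Switch on the three round push lights on the worktop by pressing each white cover lightly from above with the fingertips until its switch underneath is right down (the cover then stays lower): first the largest, then the middle-sized one, then the smallest. Leave the square push light off. Do not lift the lights or push them out of place, and do not disturb the other things standing around.

Things in the scene. Friction and masses are not known exactly. Their poses are not given: they have to be found in the camera images.
- light_large: (Place: a wall cupboard hangs 0.6 m above the worktop, from 0.57 m ahead of the robot and from straight ahead to its right; a raised arm can strike it, so cross over close to the robot.) The LARGEST push light: round, 76 mm across, loose on the worktop; black housing 18 mm tall with a white cover on top. Origin: centre of its underside, z up
- light_large_top (a point): centre of the top of this light's white cover (66 mm across, nearly flat in the middle), 36 mm above the worktop while off; it moves down with the cover
- light_large_switch (a joint): how far the switch under this cover is pressed down, m: 0 off (up) to 0.006 on (right down). It moves straight down with the cover against about 2.5 N and stays where it is left; it does not spring back. The cover sits on it on a soft cushion that gives 1 mm for every 1.5 N, at most 6 mm, so pressing the cover down by 8 to 11 mm in all puts the switch right down; let go, the cover stays 6 mm lower than before
- light_middle: the MIDDLE-SIZED round push light, 56 mm across, loose on the worktop; black housing 18 mm tall with a white cover on top. Origin: centre of its underside, z up
- light_middle_top (a point): centre of the top of this light's white cover (46 mm across, nearly flat in the middle), 36 mm above the worktop while off; it moves down with the cover
- light_middle_switch (a joint): how far the switch under this cover is pressed down, m: 0 off (up) to 0.006 on (right down). It moves straight down with the cover against about 2.5 N and stays where it is left; it does not spring back. The cover sits on it on a soft cushion that gives 1 mm for every 1.5 N, at most 6 mm, so pressing the cover down by 8 to 11 mm in all puts the switch right down; let go, the cover stays 6 mm lower than before
- light_small: the SMALLEST push light: round, 40 mm across, loose on the worktop; black housing 18 mm tall with a white cover on top. Origin: centre of its underside, z up
- light_small_top (a point): centre of the top of this light's white cover (30 mm across, nearly flat in the middle), 36 mm above the worktop while off; it moves down with the cover
- light_small_switch (a joint): how far the switch under this cover is pressed down, m: 0 off (up) to 0.006 on (right down). It moves straight down with the cover against about 2.5 N and stays where it is left; it does not spring back. The cover sits on it on a soft cushion that gives 1 mm for every 1.5 N, at most 6 mm, so pressing the cover down by 8 to 11 mm in all puts the switch right down; let go, the cover stays 6 mm lower than before
- light_square: the SQUARE push light, 56 x 56 mm, to be left off, loose on the worktop; black housing 18 mm tall with a white cover on top. Origin: centre of its underside, z up
- light_square_top (a point): centre of the top of this light's white cover (46 mm square, nearly flat in the middle), 36 mm above the worktop while off; it moves down with the cover
- light_square_switch (a joint): how far the switch under this cover is pressed down, m: 0 off (up) to 0.006 on (right down). It moves straight down with the cover against about 2.5 N and stays where it is left; it does not spring back. The cover sits on it on a soft cushion that gives 1 mm for every 1.5 N, at most 6 mm, so pressing the cover down by 8 to 11 mm in all puts the switch right down; let go, the cover stays 6 mm lower than before
- cork: an upright bottle cork, 24 mm across, 38 mm tall; loose, a bystander. Origin: centre of its underside
- tealight: a tealight candle in a metal cup, 38 mm across, 16 mm tall; loose, a bystander. Origin: centre of its underside
- matchbox: a matchbox lying flat, 53 x 36 x 15 mm; loose, a bystander. Origin: centre of its underside
- water_glass: a clear drinking glass, 79 mm across, 90 mm tall; loose, a bystander. Origin: centre of its underside
- espresso_cup: a small white cup with a handle, 64 x 91 mm, 50 mm tall; loose, a bystander. Origin: centre of its underside
Mind the look-alikes: they are no part of the job. What is shaped like the light_small but turquoise is not meant.

How it is judged:
On the way, in this order (a step that is already met when the one before it is completed fails the run):
1. the largest light is on: its switch is down (value of joint light_large_switch above 0.004 m), for 0.1 s.
2. then the middle-sized round light is on (value of joint light_middle_switch above 0.004 m), for 0.1 s.
3. then the smallest round light is on (value of joint light_small_switch above 0.004 m), for 0.1 s.
At the end, for the whole second after the job is handed in: the switches of the three round lights are pressed down by more than 4 mm of their 6 mm and the square light's by less than 2 mm; all four lights stand upright and at rest within 30 mm of where they began; the cork, tealight, matchbox, glass and cup are upright and within 25 mm of where they began (value of joint each of light_large_switch, light_middle_switch, light_small_switch above 0.004 m and value of joint light_square_switch below 0.002 m and not (distance of light_large from where it was at the start of the episode above 0.03 m) and not (distance of light_middle from where it was at the start of the episode above 0.03 m) and not (distance of light_small from where it was at the start of the episode above 0.03 m) and not (distance of light_square from where it was at the start of the episode above 0.03 m) and linear speed of each of light_large, light_middle, light_small, light_square below 0.02 m/s and angle between each of light_large, light_middle, light_small, light_square, cork, tealight, matchbox, water_glass, espresso_cup's own z axis and vertical below 0.1 rad and not (distance of cork from where it was at the start of the episode above 0.025 m) and not (distance of tealight from where it was at the start of the episode above 0.025 m) and not (distance of matchbox from where it was at the start of the episode above 0.025 m) and not (distance of water_glass from where it was at the start of the episode above 0.025 m) and not (distance of espresso_cup from where it was at the start of the episode above 0.025 m)); the robot touches nothing.
It fails at once if a light was pressed (over 2 mm) before the one ahead of it was on ((value of joint light_middle_switch above 0.002 m and value of joint light_large_switch below 0.004 m) or (value of joint light_small_switch above 0.002 m and value of joint light_middle_switch below 0.004 m)).
It fails at once if the square light was pressed (over 2 mm) (value of joint light_square_switch above 0.002 m).
It fails at once if a light was pressed harder than 20 N (contact force between any of light_large, light_middle, light_small, light_square and the fingers above 20 N).
It fails at once if a light was lifted more than 8 mm, tipped, or moved more than 30 mm (height (world z) of any of light_large, light_middle, light_small, light_square above 0.008 m or angle between any of light_large, light_middle, light_small, light_square's own z axis and vertical above 0.25 rad or distance of any of light_large, light_middle, light_small, light_square from where it was at the start of the episode above 0.03 m).
It fails at once if a bystander was moved more than 25 mm or lifted or tipped (distance of any of cork, tealight, matchbox, water_glass, espresso_cup from where it was at the start of the episode above 0.025 m or angle between any of cork, tealight, matchbox, water_glass, espresso_cup's own z axis and vertical above 0.25 rad).
It also fails if it takes over 54 s, if anything falls off the work surface, if the arm or the gripper's body presses on something with over 40 N, if the wrist force passes 120 N, or if a joint passes its speed limit or range.

### The arm

A 6-joint arm with a two-finger parallel gripper is mounted at the origin on a cart in front of the work surface, level with it; the furniture and walls round the work are solid. World frame = base frame: x ahead of the robot, y to its left, z up, the work surface at z = 0. Lengths are in m, angles in rad, forces in N, time in s.
With the tool pointing down it reaches from about 0.3 to 0.875 m from the base axis. Payload 6.4 kg.
Tool frame: the origin (TCP) lies between the finger pads; the fingertips stand 11 mm ahead of it and the grasp point (between the pads) lies 8 mm behind it; z points along the fingers, y is the line along which they close (so a half turn about z gives the same grasp; the last joint's range is limited). The gripper opens to 85 mm and grips with 20 to 120 N. Pads are 22 mm wide; open, the fingers measure 114 mm over their backs; the gripper's body (76 mm by 85 mm) begins 54 mm behind the grasp point. The pads swing forward as they close: fully open they stand 13 mm farther back than shut.
Start: joints at [1.107, 0.181, 1.607, -0, 1.354, -0.206], TCP at [0.147, 0.556, 0.242] pointing down, gripper open.
Joint ranges: [-2.99, 2.99], [-0.89, 2.07], [0.3, 2.58], [-1.14, 4.28], [0, 2.63], [-3.12, 3.12]. Speed limits (rad/s): [2.57, 2.57, 3.01, 3.14, 3.14, 3.14].

### API

Orientations are given as a 3x3 rotation matrix whose columns are the frame's x, y, z axes.
In Python, from plant import * gives the robot as it stands. Calls block until the motion is done:
- move_ptp(position, orientation): joint-space move of the TCP to a pose.
- servo_line(position, ori=None, vel=0.15, f_stop=None): straight line of the TCP; ori=None keeps the orientation; vel is the mean speed in m/s. With f_stop (N) it stops when the force on the tool has changed by that much, and returns True; else False.
- set_joints(angles): joint-space move.
- command_gripper(opening, squeeze=None): finger opening in m; squeeze is the grip in N (None keeps the last); returns when the fingers have stopped.
- wait(seconds).
- solve_ik(position, orientation): joint angles nearest the present ones, or None.
- get_state(): the state.
- get_image(name): name is "scene" or "top" or "wrist"; returns a dict with "image" (384x512x3 uint8, red, green, blue), "intrinsics" (3x3 intrinsics, pixels), "camera_from_world" (4x4, takes a point from world to camera coordinates). Camera axes: x right, y down, z forward; pixel columns grow to the right and rows downward; lengths in m; the calibration is good to about 2 mm. A picture is of the moment at which its call begins. There is no depth.
A pose or a line that the arm cannot do raises MotionError and nothing moves.
- hand_in(): hands the job in; it is judged then, once.
The state is a dict: "t": time; "joints": joint angles; "qd": joint speeds; "effort": joint torques, N m; "ee_pos": TCP position; "eef_rot": TCP orientation; "force": force on the tool from outside, world axes, zero at the start; "wrist_torque": the same for the moment, N m; "grip_width": finger opening in m; "gripper_force": force on a finger pad.
Only numpy, scipy, OpenCV 4.12 (cv2) and the standard library are available. Lean on these libraries where they do the work, as an engineer would, in place of code of your own. Each camera call takes 0.05 s, during which the arm holds its last target. There are 200 camera calls.

## Working session

There is one attempt and no reset: what is moved stays moved. The work goes in short steps, each a Python script; the robot and the scene stay as the last script left them, time stands still between calls to the robot, and variables do not carry over. Pictures are saved under pics/ and viewed, at most 10 in all, crops included, and the job is handed in when it is done.

```bash
mkdir -p pics
python3 - <<'E'
from plant import *
import cv2
for n in("scene","top"):
    d=get_image(n); cv2.imwrite(f"pics/{n}0.png",d["image"][:,:,::-1]); print(n,d["intrinsics"].tolist(),d["camera_from_world"].round(4).tolist())
    import numpy as np; np.savez(f"{n}0.npz",**d)
E
```

```text
scene [[427.37014682518225, 0.0, 256.3576502858612], [0.0, 427.37014682518225, 192.47075099491454], [0.0, 0.0, 1.0]] [[0.42, -0.9075, 0.0074, -0.1851], [-0.5101, -0.2428, -0.8251, 0.3621], [0.7506, 0.3428, -0.5649, 0.4106], [0.0, 0.0, 0.0, 1.0]]
top [[458.42965284014736, 0.0, 246.65013324893837], [0.0, 458.42965284014736, 188.13690950704117], [0.0, 0.0, 1.0]] [[-0.0046, -0.9999, 0.0123, 0.0715], [-0.9961, 0.0035, -0.0877, 0.5874], [0.0877, -0.0126, -0.9961, 1.0595], [0.0, 0.0, 0.0, 1.0]]
```

View pics/scene0.png

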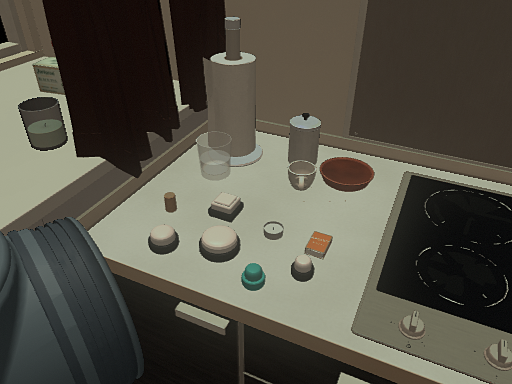

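View pics/top0.png

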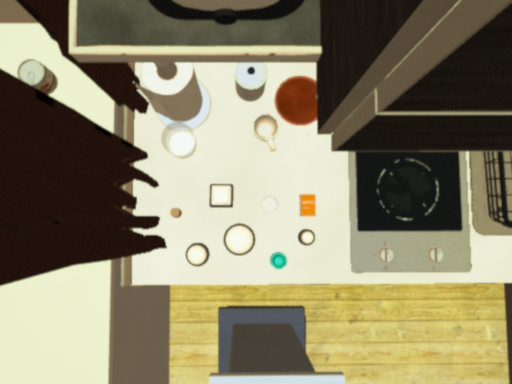

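Scene: middle light at (163,237), large (219,241), small (302,266), turquoise decoy (253,275), square (226,206), cork (170,202), tealight (273,230), matchbox (319,243). Top view: middle (197,254), large (239,239), small (306,237), square (221,195), decoy (278,261), and the cupboard at the upper right.

```bash
cat > h.py <<'E'
from plant import *
import numpy as np, cv2
def ray(d,uv,z):
    T=d["camera_from_world"];R=T[:3,:3];c=-R.T@T[:3,3]
    r=R.T@np.linalg.inv(d["intrinsics"])@np.array([*uv,1.]); return (c+r*(z-c[2])/r[2])[:2]
def ring(d,uv,w=26):
    "centre of the dark housing outline round the pixel uv, projected at the cover's foot"
    g=cv2.cvtColor(d["image"],cv2.COLOR_RGB2GRAY); u,v=uv
    m=(g[v-w:v+w,u-w:u+w]<110).astype(np.uint8)
    out=[]
    cs,h=cv2.findContours(m,cv2.RETR_CCOMP,cv2.CHAIN_APPROX_NONE)
    for c,hh in zip(cs,h[0]):
        if cv2.contourArea(c)<15: continue
        (x,y),r=cv2.minEnclosingCircle(c); out.append((x+u-w,y+v-w,r,"hole" if hh[3]>=0 else "outer"))
    return out
E
python3 - <<'E'
from h import *
d={n:dict(np.load(n+"0.npz")) for n in("top","scene")}
for n,uv,w in (("large",(239,239),21),("middle",(197,254),20),("small",(306,237),14),("square",(221,195),20)):
    for x,y,r,k in ring(d["top"],uv,w): print(n,k,round(x,1),round(y,1),round(r,1),ray(d["top"],(x,y),.018).round(4))
for n,uv in dict(cork=(176,212),decoy=(278,261),teal=(269,204),match=(307,205)).items(): print(n,ray(d["top"],uv,.02).round(3))
# cover centres in the scene view
h=cv2.cvtColor(d["scene"]["image"],cv2.COLOR_RGB2GRAY)
for n,uv in dict(large=(219,238),middle=(162,234),small=(303,261)).items(): print(n,ray(d["scene"],uv,.032).round(3))
s=get_state();print(s["eef_rot"].round(3).tolist(),s["t"])
t=cv2.resize(d["top"]["image"][170:290,120:330],None,fx=3.8,fy=3.8,interpolation=cv2.INTER_CUBIC);cv2.imwrite("pics/c.png",t[:,:,::-1])
E
```

```text
middle outer 200.5 253.5 9.8 [0.4345 0.1782]
cork [0.532 0.236]
decoy [ 0.416 -0.004]
teal [0.55  0.016]
match [ 0.547 -0.074]
large [0.459 0.082]
middle [0.425 0.181]
small [ 0.467 -0.074]
[[-0.967, 0.255, -0.001], [0.255, 0.967, -0.001], [0.0, -0.002, -1.0]] 0.1
```

View pics/c.png

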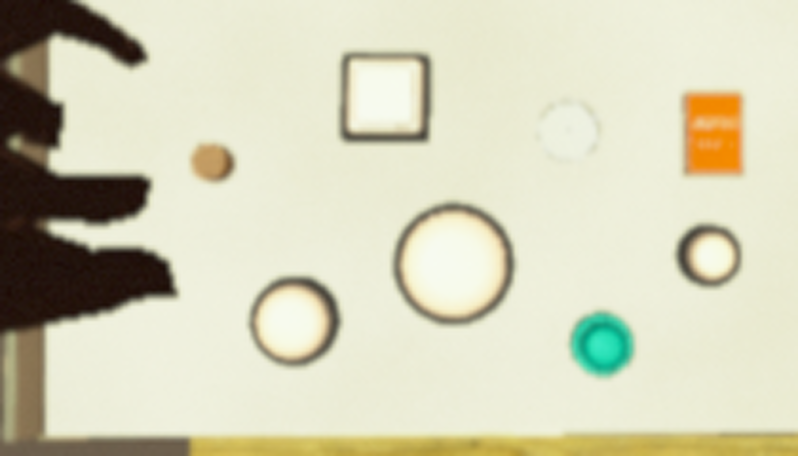

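The crop shows the housing outlines complete but thin (large at crop (454,263), middle (294,321), small (709,255)), so a softer threshold is needed.

Run:
```python
from h import *
d=dict(np.load("top0.npz"))
g=cv2.cvtColor(d["image"],cv2.COLOR_RGB2GRAY)
for n,(u,v),w in (("large",(239,239),20),("middle",(197,254),16),("small",(306,237),13)):
    ys,xs=np.nonzero(g[v-w:v+w+1,u-w:u+w+1]<185)
    hull=cv2.convexHull(np.stack([xs+u-w,ys+v-w],1).astype(np.int32))
    (x,y),r=cv2.minEnclosingCircle(hull); p=ray(d,(x,y),.009)
    print(n,round(x,1),round(y,1),round(r,1),p.round(4), "diam",round(2*r/458*1.03*1000))
D=np.diag([1.,-1,-1]); 
for yaw in(0,90,180):
    a=np.radians(yaw);R=np.array([[np.cos(a),-np.sin(a),0],[np.sin(a),np.cos(a),0],[0,0,1]])@D
    print(yaw,[solve_ik([*p,.2],R) for p in((.455,.083),(.425,.18),(.465,-.075))])
```

```text
large 238.8 239.1 16.2 [0.4676 0.0881] diam 73
middle 197.1 253.9 12.1 [0.433  0.1871] diam 54
small 306.0 237.0 8.6 [ 0.4717 -0.072 ] diam 39
0 [array([-7.71018244e-02, -3.19127479e-02,  1.92373378e+00, -4.44089210e-16,
        1.24977162e+00,  1.49369450e+00]), array([ 1.42539856e-01, -3.42248939e-02,  1.92597330e+00, -4.44089210e-16,
        1.24984425e+00,  1.71333618e+00]), array([-4.12697779e-01, -1.16250629e-02,  1.90386568e+00, -4.44089210e-16,
        1.24935204e+00,  1.15809855e+00])]
90 [array([-7.71018244e-02, -3.19127479e-02,  1.92373378e+00, -4.44089210e-16,
        1.24977162e+00, -7.71018244e-02]), array([ 1.42539856e-01, -3.42248939e-02,  1.92597330e+00, -4.44089210e-16,
        1.24984425e+00,  1.42539856e-01]), array([-4.12697779e-01, -1.16250629e-02,  1.90386568e+00, -4.44089210e-16,
        1.24935204e+00, -4.12697779e-01])]
180 [array([-7.71018244e-02, -3.19127479e-02,  1.92373378e+00, -4.44089210e-16,
        1.24977162e+00, -1.64789815e+00]), array([ 1.42539856e-01, -3.42248939e-02,  1.92597330e+00, -4.44089210e-16,
        1.24984425e+00, -1.42825647e+00]), array([-4.12697779e-01, -1.16250629e-02,  1.90386568e+00, -4.44089210e-16,
        1.24935204e+00, -1.98349411e+00])]
```

```bash
cat >> h.py <<'E'
R90=np.array([[0,1.,0],[1,0,0],[0,0,-1]])
L=dict(large=(.4676,.0881),middle=(.433,.1871),small=(.4717,-.072))
def press(n,dx=0,dy=0):
    x,y=np.array(L[n])+[dx,dy]
    move_ptp([x,y,.12],R90); servo_line([x,y,.060],vel=.06)
    hit=servo_line([x,y,.0345],vel=.01,f_stop=5.0)   # tip at z=.0235 at the lowest
    s=get_state(); print(n,hit,s["ee_pos"].round(4),s["force"].round(2))
    servo_line([x,y,.12],vel=.1); s=get_state(); print("up",s["force"].round(2),"t",s["t"])
E
python3 - <<'E'
from h import *
command_gripper(0.0,20)
servo_line([.12,.42,.22])
move_ptp([.4,.1,.22],R90)
move_ptp([*L["large"],.2],R90)
d=get_image("wrist");cv2.imwrite("pics/w.png",d["image"][:,:,::-1]);np.savez("w.npz",**d)
T=d["camera_from_world"];
for n,p in L.items():
    q=d["intrinsics"]@(T[:3]@[*p,.036,1]);print(n,q[:2]/q[2])
s=get_state();print(s["ee_pos"],s["force"],s["grip_width"],s["t"])
E
```

```text
large [260.01300989 175.45834719]
middle [222.35135487  70.4781456 ]
small [262.97381805 305.52410266]
[0.4669293  0.08903377 0.19948032] [-1.10641702 -0.08520148 -0.28074225] 0.0002539043083282554 3.9583
```

View pics/w.png

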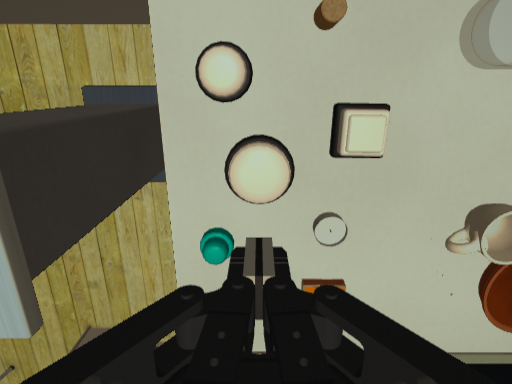

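The wrist view shows the large cover at (259,170) and the middle one at (223,71). Both are within about 5 px of my predictions, which is well inside the covers. Pressing the large one.

Run:
```python
from h import *
press("large",0,.002)
d=get_image("top");np.savez("top1.npz",**d)
d=get_image("scene");cv2.imwrite("pics/s1.png",cv2.resize(d["image"][170:310,110:340],None,fx=3,fy=3)[:,:,::-1])
```

```text
large True [0.4676 0.0901 0.0375] [-0.84  0.26  5.81]
up [ 0.06  0.73 -0.09] t 8.4833
```

View pics/s1.png

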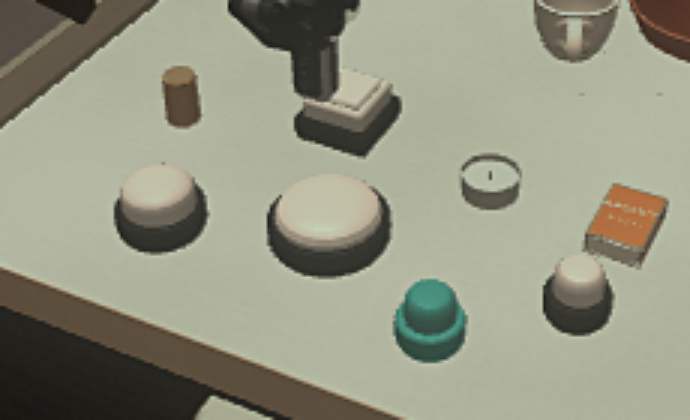

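The crop shows the large cover at (328,210), clearly flatter and lower than before. The stop came at 9.5 mm depth and 5.8 N, which matches the expected bottoming out, and nothing else moved. Next the middle, then the small, each gated on the same signature.

Run:
```python
from h import *
press("middle")
s=get_image("scene");cv2.imwrite("pics/s2.png",cv2.resize(s["image"][170:310,110:340],None,fx=3,fy=3)[:,:,::-1])
# wrist look at small from offset, fingers clear of it
move_ptp([L["small"][0],L["small"][1]+.0,.16],R90)
d=get_image("wrist");cv2.imwrite("pics/w2.png",d["image"][:,:,::-1])
T=d["camera_from_world"];q=d["intrinsics"]@(T[:3]@[*L["small"],.036,1]);print(q[:2]/q[2])
```

```text
middle True [0.433  0.1871 0.0375] [-0.44  0.13  5.6 ]
up [-0.3  -0.52 -0.  ] t 13.175
[260.22063561 187.85847749]
```

View pics/s2.png

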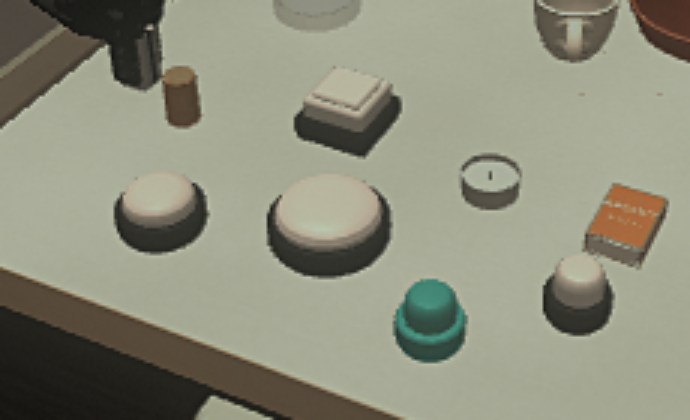

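View pics/w2.png

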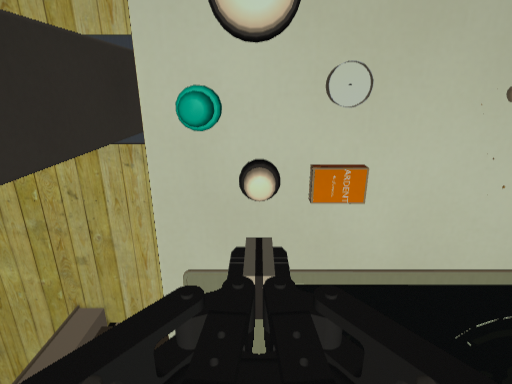

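The middle cover is down too (s2 at (160,200)) and nothing shifted. In the wrist view the small cover sits at (260,183) against the predicted (260,188), so I'll add 2 mm in y.

Run:
```python
from h import *
press("small",0,.002)
servo_line([.42,-.07,.2])
s=get_image("scene");cv2.imwrite("pics/s3.png",cv2.resize(s["image"][170:310,110:340],None,fx=3,fy=3)[:,:,::-1])
```

```text
small True [ 0.4717 -0.07    0.0376] [-0.47  0.26  4.87]
up [ 0.92  0.59 -0.31] t 18.6917
```

View pics/s3.png

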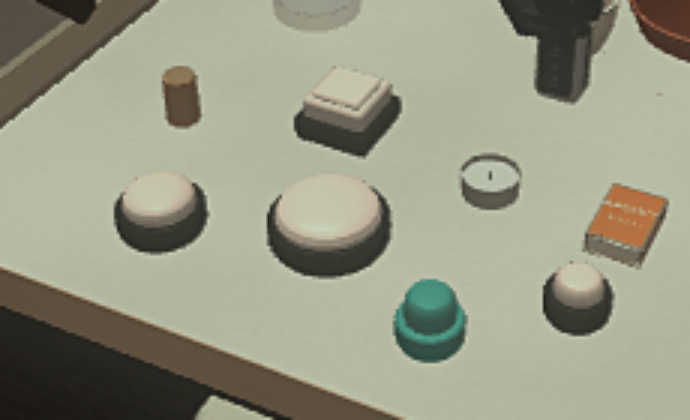

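The small cover's top has dropped from row 253 to about 262. All three round lights are down, the square one is still up, and nothing has moved.

```bash
python3 -c "
from plant import *
print(hand_in())"
```

```text
the job is handed in; nothing more can be done
None
```

I pressed the large, middle and small round lights on in that order and handed the job in at about 19 s; the last picture shows all three covers down, the square light still up and nothing moved, but the hand-in returned no verdict.

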